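# Clip the engine casing, uncap it, unclip it

### The arm

A 7-joint arm with a two-finger parallel gripper is mounted at the origin on the work surface. World frame = base frame: x ahead of the robot, y to its left, z up, the work surface at z = 0. Lengths are in m, angles in degrees, forces in N, time in s.
With the tool pointing down it reaches from about 0.425 to 0.875 m from the base axis. Payload 4.7 kg.
Tool frame: the origin (TCP) lies at the very end of the fingers, on their centre line; the grasp point (between the pads) lies 19 mm behind it; z points along the fingers, y is the line along which they close (so a half turn about z gives the same grasp; the last joint's range is limited). The gripper opens to 87 mm and grips with 3 to 60 N. Pads are 19 mm wide; open, the fingers measure 117 mm over their backs; the gripper's body (75 mm by 190 mm) begins 51 mm behind the grasp point.
Start: joints at [-70.869, 18.392, -4.016, 83.108, 1.295, 78.541, -3.26], TCP at [0.204, 0.617, 0.223] pointing down, gripper open.
Joint ranges: [-163.93, 163.93], [-17.29, 119.83], [-79.2, 71.16], [3.27, 140.29], [-89.18, 269.18], [5.43, 117.66], [-154.24, 154.24]. Speed limits (degrees/s): [147.25, 147.25, 180, 180, 180, 180, 180].

### API

Orientations are given as [roll, pitch, yaw] about the fixed x, y, z axes, in that order (R = Rz(yaw) Ry(pitch) Rx(roll)).
In Python, from cell import get_obs, read_camera, sign_off, silhouettes gives the robot as it stands.
- The arm moves only by the tool play_rows, never from a script. Its argument "steps" is a list that holds one entry, the list of rows, each a list of 7 numbers: the shift along the tool's x, y, z in m, then the turn, a rotation vector about the tool's x, y, z in rad, then the finger opening in m, from 0 to 0.087. A call has 1 to 12 rows; each row shifts and turns the commanded pose from where the row before left it, along the tool's axes as they then stand; what a row does not reach is not made up. A row lasts 1/10 s, in which the tool goes at most 50 mm and 8.59 degrees, less where a joint would pass 70% of its speed; a pose out of reach is approached as far as the arm can. A call is refused whole if a number of a shift passes 0.05 or a number of a turn 0.15, either way. A call with a gripper value outside its range is refused whole. The fingers move at their own pace and stop on an object; "force" is the grip in N (left out, the last holds). Time passes only in rows, so rows that do not move let the fingers close. It gives the time, the measured TCP pose, the force, the opening and the grip force at its end, in the units of the state.
- get_obs(): the state, without advancing time (a new reading comes with each control period).
- read_camera(name): name is "scene" or "top" or "wrist"; returns a dict with "frame" (400x640x3 uint8, red, green, blue), "intrinsics" (3x3 intrinsics, pixels), "view" (4x4, takes a point from world to camera coordinates). Camera axes: x right, y up, looking along -z (the intrinsics and any distortion apply to the point x, -y, -z); pixel columns grow to the right and rows downward; lengths in m; the calibration is good to about 2 mm. A picture is of the moment at which its call begins. There is no depth.
- sign_off(): hands the job in; it is judged then, once.
Trained networks look in the newest picture that a camera, given by its name, has taken for a name from the list of things; names that differ only in an ending like _2 or _b are one class to them, and where a whole thing is asked for, a point or a joint stands for the part that bears it (a point fixed in the world has none). Each returns a list of dicts, best first, with "p" (0 to 1); they miss things now and then, are a little off and sometimes report something else, mostly with a low value. They report only what shows in the picture. A call takes as long as a camera call. They do not tell look-alikes from the thing itself.
- silhouettes(camera, name): "pixels" (400x640 bool, what is visible of it) and "extent" ([left, top, right, bottom] in pixels, round what is visible of it).
The state is a dict: "time_s": time; "qpos": joint angles; "joint_velocities": joint speeds; "effort": joint torques, N m; "tool_pos": TCP position; "tool_rot": TCP orientation; "force": force on the tool from outside, world axes, zero at the start; "wrist_torque": the same for the moment, N m; "grip_width": finger opening in m; "grasp_force": force on a finger pad.
Only numpy, scipy, OpenCV 4.12 (cv2) and the standard library are available. Lean on these libraries where they do the work, as an engineer would, in place of code of your own. Each camera call takes 0.05 s, during which the arm holds its last target. There are 200 camera calls.

### The job

Swing the stand's spring clip onto the edge of the grey engine casing, lifting its nose over the edge by pressing on the red thumb dish, and let go so that the clip holds the casing down. With the casing clipped, lift the black cap off and stand it open side down on the middle of the green pad, then press the dish and swing the clip well clear again, to about where it started. Do not shove the casing out of place, press the clip hard, drop the cap, or disturb the bottle or the mug.

Things in the scene. Friction and masses are not known exactly. Their poses are not given: they have to be found in the camera images.
- stand: Blue steel holding stand fixed to the bench, carrying the casing and the spring clip. Base plate 190 (x) x 300 (y) x 12 mm, its middle 10 mm to -y of the origin; dark pedestal 144 x 110 mm centred at (0, +66) mm, its top 40 mm above the bench; pivot post, 26 mm diameter, at (0, -72) mm. Origin on the bench, z up.
- clip (a joint): Swing of the clip about its vertical screw, rad, 0 to 1.9, counter-clockwise from above; it stays where left (friction 0.06 N m). At q the nose points from the screw at angle q from the stand's +x, the dish the opposite way. At 0 the clip is parallel to the casing's edge and clear of it; at 1.57 the nose overlaps the edge by 15 mm. On the casing: 1.3 to 1.85. Clear: below 0.6.
- pivot (a point): Axis of the clip's screw, at the base plate's top, 12 mm above the bench; fixed, axes as the stand. The steel clip is a rocking lever 165 mm long: square nose block, 26 mm wide, 10 mm long, 90 mm from the screw; at the other end, centred 58 mm from the screw, a round red thumb dish, 52 mm across inside, flat floor, rim 12 mm high. Screw head 22 mm wide, top 73 mm above the bench.
- dish_low (a point): Fixed point on the screw's axis, 83 mm above the bench. The thumb dish sits on a threaded stem, screwed up or down by hand: its unpressed floor is anywhere from 71 to 95 mm above the bench with the nose off the casing (6 mm lower with the nose on it), so find it by touch. Press mid-dish with the closed gripper to the stop; while pressed, push it round its arc.
- nest (a point): Centre of the pedestal's top, fixed, 40 mm above the bench. Clip spring: it holds the nose down; off the casing the nose lies 9 mm below the casing's top face and would hit its side. Pushing the dish down takes 6 N to start, 10 N at its firm stop 9 mm down, where the nose has risen 14 mm and clears the casing. Push up to about 20 N; 35 N is misuse.
- flange (a point): Centre of the top face of the grey casing's rectangular flange, 150 (x) x 116 (y) x 14 mm, 0.9 kg, lying loose on the pedestal, top face 54 mm above the bench; axes as the casing. A round boss, 58 mm diameter, 24 mm high, brass top, stands in its middle under the cap. The clip goes onto the long edge facing the pivot screw.
- cap_mid (a point): Centre of the loose black cap, half-way up its 60 mm; about 120 g. Round skirt 72 mm wide, open below, 24 mm high; on it an orange grip bar 50 (cap x) x 24 (cap y) x 36 mm high, from 6 mm below this point to 30 mm above. The skirt overlaps the boss by 18 mm with 2 mm play: lift straight up over 20 mm. Point 90 mm above the bench at the start, 34 mm on the pad.
- pad_top (a point): Centre of the top of the green pad where the cap goes: 130 x 130 mm, 4 mm thick, lying fixed on the bench to the left or the right of the stand.
- organiser: Grey divided small-parts box, 130 x 130 x 35 mm, fixed, on the other side of the stand. Leave it alone. Origin under its centre.
- spray: Green bottle, 72 mm diameter, 160 mm tall, standing left of the stand, farther out than the pad or organiser. Leave it alone. Origin under its centre.
- mug: Steel mug, 76 mm diameter, 85 mm tall, standing right of the stand, farther out than the pad or organiser. Leave it alone. Origin under its centre.
Not all that is in view belongs to the job. Of the things shaped like the part that bears pad_top, the green one is meant.

How it is judged:
By the outcome, as a careful person would: the job done as asked, in the order asked, and still so for the second after the job is handed in, with the robot touching nothing.
It also fails if it takes over 72 s, if anything falls off the work surface, if the arm or the gripper's body presses on something with over 40 N, if the wrist force passes 120 N, or if a joint passes its speed limit or range.

## Working session

There is one attempt and no reset: what is moved stays moved. The work goes in short steps, Python scripts to look and compute and a tool call to move; the robot and the scene stay as the last step left them, time stands still between calls to the robot, and variables do not carry over. Pictures are saved under pics/ and viewed, at most 10 in all, crops included, and the job is handed in when it is done.

Besides the shell and the picture viewer there is one more tool, called after ">>>" as name(argument=value, ...) on one line, values as JSON. play_rows: Moves the arm, as the interface text tells. Its arguments: {"type":"object","properties":{"steps":{"type":"array","items":{"type":"array","items":{"type":"array","items":{"type":"number"}}}},"force":{"type":"number"}},"required":["steps"]}

```bash
mkdir -p pics; ls; python3 - <<'E'
from cell import *
import cv2,numpy as np
o=get_obs();print({k:np.round(v,3).tolist() for k,v in o.items()})
for c in ["scene","top"]:
    r=read_camera(c);cv2.imwrite(f"pics/{c}0.png",r["frame"][...,::-1])
    print(c,np.round(r["intrinsics"],1).tolist(),np.round(r["view"],3).tolist())
    for n in ["stand","clip","flange","cap_mid","pad_top","organiser","spray","mug"]:
        print(n,[(round(float(d["p"]),2),d["extent"]if not hasattr(d["extent"],'tolist') else d["extent"].tolist(),np.round(np.argwhere(d["pixels"]).mean(0)[::-1]).tolist()) for d in silhouettes(c,n)][:4])
E
```

```text
pics
{'time_s': 0.0, 'qpos': [-70.87, 18.438, -4.016, 83.176, 1.294, 78.541, -3.26], 'joint_velocities': [-0.006, 0.025, -0.002, -0.121, -0.009, 0.098, -0.029], 'effort': [0.001, -49.127, -0.404, -31.253, -0.064, 0.043, 0.0], 'tool_pos': [0.204, 0.617, 0.221], 'tool_rot': [-179.89, 0.005, 161.68], 'force': [0.07, -0.417, -0.085], 'wrist_torque': [0.011, -0.015, 0.054], 'grasp_force': 0.0, 'grip_width': 0.087}
scene [[515.8, 0.0, 325.1], [0.0, 515.8, 207.4], [0.0, 0.0, 1.0]] [[-0.337, 0.941, 0.002, 0.317], [-0.705, -0.254, 0.662, 0.286], [0.623, 0.221, 0.75, -1.843], [0.0, 0.0, 0.0, 1.0]]
stand [(0.86, [291.5, 176.9, 405.9, 270.6], [339.0, 225.0])]
clip []
flange [(0.79, [344.9, 202.7, 401.5, 259.1], [372.0, 234.0]), (0.52, [291.8, 179.4, 410.1, 272.2], [339.0, 225.0])]
cap_mid [(0.95, [359.7, 202.4, 387.0, 235.7], [374.0, 223.0])]
pad_top [(0.82, [154.3, 176.3, 203.0, 206.3], [177.0, 193.0]), (0.56, [247.8, 165.0, 294.4, 199.2], [270.0, 182.0])]
organiser [(0.97, [479.6, 213.6, 529.2, 261.6], [504.0, 241.0])]
spray [(0.83, [459.5, 253.3, 498.1, 307.9], [480.0, 280.0])]
mug []
top [[4
[... 291 characters left out ...]
lip [(0.67, [315.8, 179.5, 336.5, 235.9], [324.0, 211.0]), (0.39, [266.8, 177.3, 301.2, 226.9], [283.0, 202.0])]
flange [(0.79, [265.3, 176.4, 300.1, 227.8], [283.0, 202.0]), (0.18, [260.2, 175.9, 353.7, 237.2], [316.0, 209.0])]
cap_mid [(0.84, [274.0, 191.9, 295.4, 214.2], [283.0, 201.0]), (0.73, [315.7, 180.6, 336.6, 237.0], [324.0, 211.0]), (0.65, [266.1, 177.1, 304.6, 227.0], [284.0, 202.0])]
pad_top [(0.92, [374.0, 213.3, 411.6, 254.8], [392.0, 233.0]), (0.8, [440.7, 171.4, 488.0, 213.0], [464.0, 191.0])]
organiser [(0.72, [160.4, 215.8, 202.3, 257.9], [180.0, 236.0])]
spray [(0.67, [177.5, 165.4, 206.7, 190.5], [191.0, 179.0])]
mug [(0.96, [367.7, 172.1, 402.5, 194.0], [382.0, 182.0])]
```

```bash
python3 - <<'E'
import cv2
a=cv2.imread("pics/top0.png");cv2.imwrite("pics/top_crop.png",cv2.resize(a[140:280,140:500],(0,0),fx=2.2,fy=2.2,interpolation=cv2.INTER_CUBIC))
a=cv2.imread("pics/scene0.png");cv2.imwrite("pics/sc_crop.png",cv2.resize(a[150:320,140:540],(0,0),fx=2,fy=2,interpolation=cv2.INTER_CUBIC))
E
```

```text
(no output)
```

View pics/top_crop.png

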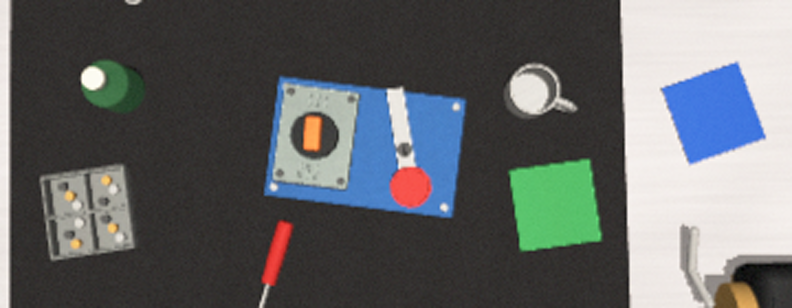

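View pics/sc_crop.png

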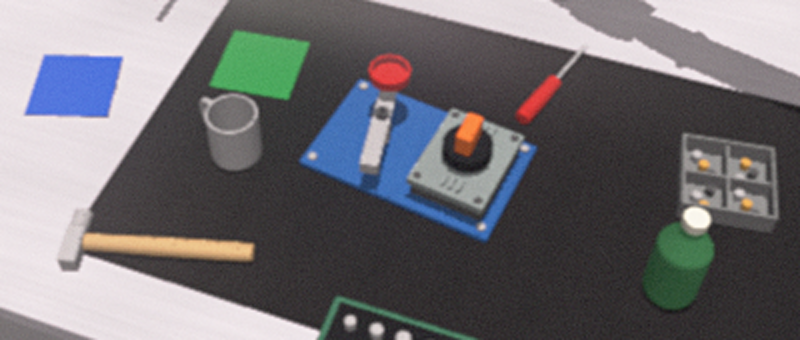

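The top view (crop scale 2.2, offset 140,140) shows the stand in the middle: casing and cap at full-image px (283,202), clip with its red dish at about (326,225).
- **Pad candidates:** the green pad at (392,233) and the blue square at (464,191), which is a look-alike off the mat. I choose the green one.
- **Dish candidates:** the red dish at (326,225) and the red screwdriver handle at (266,255). I choose the round one on the clip.
- **Cap:** the only orange grip bar is at (283,201).

The crops confirm these choices.

```bash
cat > h.py <<'E'
from cell import *
import cv2,numpy as np
def w(r,uv,z):
    V=np.array(r["view"]);K=np.array(r["intrinsics"])
    d=np.linalg.inv(K)@np.array([uv[0],uv[1],1.]);d=V[:3,:3].T@np.array([d[0],-d[1],-d[2]])
    c=-V[:3,:3].T@V[:3,3];return c+d*(z-c[2])/d[2]
def blob(r,lo,hi,roi=None):
    h=cv2.cvtColor(r["frame"],cv2.COLOR_RGB2HSV);m=cv2.inRange(h,np.array(lo),np.array(hi))
    if roi: k=np.zeros_like(m);k[roi[1]:roi[3],roi[0]:roi[2]]=1;m=m*k
    n,l,s,c=cv2.connectedComponentsWithStats(m)
    i=1+np.argmax(s[1:,4]);return (l==i),c[i],s[i]
def rect(r,m,z):
    p=np.argwhere(m)[:,::-1].astype(float)
    q=np.array([w(r,x,z)[:2] for x in p],np.float32);a=cv2.minAreaRect(q);return np.round(a[0],4).tolist(),np.round(a[1],4).tolist(),round(a[2],2)
def go(dx,dy,yaw):  # world shift -> tool shift, tool down
    y=np.radians(yaw);return dx*np.cos(y)+dy*np.sin(y),dx*np.sin(y)-dy*np.cos(y)
E
python3 - <<'E'
from h import *
R={c:read_camera(c) for c in["top","scene"]}
t,s=R["top"],R["scene"]
rois={"top":dict(st=(250,165,360,245),d=(312,205,345,240),pad=(365,205,420,260),or_=(270,185,300,220)),
"scene":dict(st=(285,170,415,275),d=(310,170,350,200),pad=(240,160,300,205),or_=(355,200,390,240))}
for c,r in R.items():
    q=rois[c]
    m,ce,_=blob(r,(100,100,60),(125,255,255),q["st"])
    # hull fill of blue incl. casing
    hull=cv2.convexHull(np.argwhere(m)[:,::-1].astype(np.int32));f=np.zeros(m.shape,np.uint8);cv2.fillConvexPoly(f,hull,1)
    print(c,"stand",rect(r,f>0,.012))
    m,ce,st=blob(r,(50,80,60),(80,255,255),q["pad"]);print("pad",rect(r,m,.004),w(r,ce,.004).round(4))
    m,ce,st=blob(r,(0,140,90),(6,255,255),q["d"]);print("dish",ce,st,[w(r,ce,z).round(4)[:2].tolist() for z in(.083,.095,.107)])
    m,ce,st=blob(r,(7,130,90),(20,255,255),q["or_"]);print("orange",ce,st,w(r,ce,.12).round(4),w(r,ce,.105).round(4),rect(r,m,.12))
    for n in("flange","cap_mid","clip"):
        d=silhouettes(c,n)
        if d: print(n,rect(r,d[0]["pixels"],.054 if n=="flange" else .084))
E
```

```text
top stand ([0.521, -0.077], [0.3049, 0.1957], 81.91)
pad ([0.4233, -0.3759], [0.1331, 0.1328], 6.67) [ 0.4231 -0.3759  0.004 ]
dish [326.25630252 224.21008403] [318 216  18  18 238] [[0.456, -0.1462], [0.4558, -0.146], [0.4556, -0.1458]]
orange [281.68181818 200.14393939] [278 192   9  17 132] [ 0.536  -0.0029  0.12  ] [ 0.5371 -0.0017  0.105 ] ([0.5365, -0.004], [0.0259, 0.052], 89.16)
flange ([0.5353, -0.0011], [0.1162, 0.1495], 81.64)
cap_mid ([0.5341, -0.0008], [0.0664, 0.0632], 88.91)
clip ([0.512, -0.145], [0.1767, 0.0599], 0.36)
scene stand ([0.5253, -0.0746], [0.3063, 0.2014], 81.8)
pad ([0.4266, -0.3734], [0.1321, 0.1327], 6.63) [ 0.4286 -0.3725  0.004 ]
dish [333.6557377  186.38251366] [324 178  21  17 183] [[0.4481, -0.1497], [0.459, -0.1461], [0.4699, -0.1425]]
orange [373.93364929 216.63507109] [367 206  15  22 211] [0.5524 0.0022 0.12  ] [ 5.397e-01 -3.000e-04  1.050e-01] ([0.5509, 0.0011], [0.0316, 0.0764], 88.09)
flange ([0.5431, 0.0013], [0.1202, 0.1626], 81.41)
cap_mid ([0.538, -0.0004], [0.1078, 0.0696], 15.25)
clip ([0.522, -0.1254], [0.2257, 0.0606], 15.44)
```

>>> play_rows(steps=[[[0, 0, 0, 0, 0, -0.1065, 0], [0, 0, 0, 0, 0, -0.1065, 0], [0, 0, 0, 0, 0, -0.1065, 0], [-0.024, -0.04, 0, 0, 0, 0, 0], [-0.024, -0.04, 0, 0, 0, 0, 0], [-0.024, -0.04, 0, 0, 0, 0, 0], [-0.024, -0.04, 0, 0, 0, 0, 0], [-0.024, -0.04, 0, 0, 0, 0, 0], [-0.024, -0.04, 0, 0, 0, 0, 0], [-0.024, -0.04, 0, 0, 0, 0, 0], [-0.024, -0.04, 0, 0, 0, 0, 0], [-0.024, -0.04, 0, 0, 0, 0, 0]]])

```text
time_s: 2.5
tool_pos: [0.421, 0.2553, 0.223]
tool_rot: [180.0, 0.0, 180.0]
force: [0.9, -0.0, 0.5]
grip_width: 0.0029
grasp_force: 0.0
```

>>> play_rows(steps=[[[-0.0035, -0.04, 0, 0, 0, 0, 0], [-0.0035, -0.04, 0, 0, 0, 0, 0], [-0.0035, -0.04, 0, 0, 0, 0, 0], [-0.0035, -0.04, 0, 0, 0, 0, 0], [-0.0035, -0.04, 0, 0, 0, 0, 0], [-0.0035, -0.04, 0, 0, 0, 0, 0], [-0.0035, -0.04, 0, 0, 0, 0, 0], [-0.0035, -0.04, 0, 0, 0, 0, 0], [-0.0035, -0.04, 0, 0, 0, 0, 0], [-0.0035, -0.04, 0, 0, 0, 0, 0], [0, 0, 0, 0, 0, 0, 0]]])

```text
time_s: 3.6
tool_pos: [0.4546, -0.1493, 0.2232]
tool_rot: [-179.9, 0.1, 179.5]
force: [-0.2, -0.6, 0.2]
grip_width: 0.0002
grasp_force: 0.0
```

```bash
python3 - <<'E'
from h import *
r=read_camera("wrist");cv2.imwrite("pics/w1.png",r["frame"][...,::-1])
V=r["view"];print((-V[:3,:3].T@V[:3,3]).round(3),np.round(r["intrinsics"],0).tolist())
try:
    m,ce,st=blob(r,(0,140,60),(6,255,255));print("dish",ce,st,[w(r,ce,z).round(4)[:2].tolist() for z in(.083,.095,.107)])
    m,ce,st=blob(r,(7,130,90),(20,255,255));print("or",ce,st,rect(r,m,.12))
except Exception as e: print(e)
for n in("flange","clip"):
    d=silhouettes("wrist",n)
    for x in d[:2]: print(n,x["p"],x["extent"])
E
```

```text
[ 0.388 -0.148  0.385] [[340.0, 0.0, 317.0], [0.0, 340.0, 202.0], [0.0, 0.0, 1.0]]
dish [321.36603261 195.7576087 ] [ 287  161   69   70 3680] [[0.4583, -0.1458], [0.4555, -0.1459], [0.4527, -0.146]]
or [293.05397226 319.5261034 ] [  79  309  395   18 3965] ([0.5594, -0.1873], [0.3494, 0.0169], 89.55)
flange 0.81 [410.3, 184.9, 530.3, 326.7]
clip 0.79 [285.2, 160.1, 356.8, 232.0]
```

View pics/w1.png

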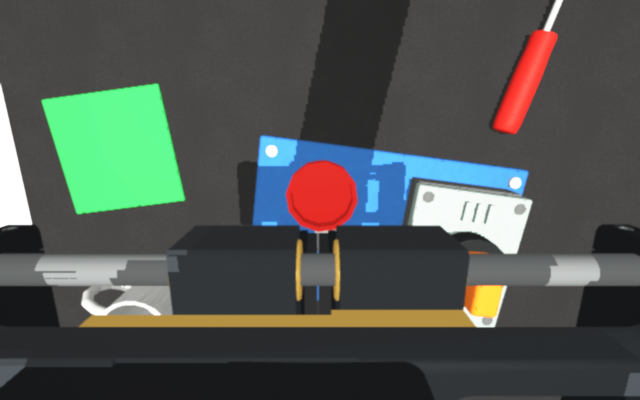

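The wrist view shows the dish at (321,196), directly under the fingers. The green pad is at (115,148) and the casing is at the right.

>>> play_rows(steps=[[[0, 0.003, 0.02, 0, 0, 0, 0], [0, 0, 0.03, 0, 0, 0, 0], [0, 0, 0.03, 0, 0, 0, 0], [0, 0, 0.02, 0, 0, 0, 0], [0, 0, 0.01, 0, 0, 0, 0], [0, 0, 0.008, 0, 0, 0, 0], [0, 0, 0.004, 0, 0, 0, 0], [0, 0, 0.002, 0, 0, 0, 0], [0, 0, 0, 0, 0, 0, 0]]])

```text
time_s: 4.65
tool_pos: [0.4556, -0.14, 0.099]
tool_rot: [180.0, 0.1, 180.0]
force: [0.8, 0.4, 0.3]
grip_width: 0.0005
grasp_force: 0.0
```

>>> play_rows(steps=[[[0, -0.004, 0, 0, 0, 0, 0], [0, 0, 0.002, 0, 0, 0, 0], [0, 0, 0.002, 0, 0, 0, 0], [0, 0, 0.001, 0, 0, 0, 0], [0, 0, 0, 0, 0, 0, 0]]])

```text
time_s: 5.15
tool_pos: [0.455, -0.1439, 0.0933]
tool_rot: [180.0, -0.0, 180.0]
force: [-0.1, -1.0, -1.0]
grip_width: 0.0005
grasp_force: 0.0
```

>>> play_rows(steps=[[[0, -0.002, 0.001, 0, 0, 0, 0], [0, 0, 0.001, 0, 0, 0, 0], [0, 0, 0.001, 0, 0, 0, 0], [0, 0, 0.001, 0, 0, 0, 0], [0, 0, 0, 0, 0, 0, 0]]])

```text
time_s: 5.65
tool_pos: [0.4551, -0.146, 0.0895]
tool_rot: [180.0, -0.0, 180.0]
force: [0.4, -0.1, 0.4]
grip_width: 0.0004
grasp_force: 0.2
```

>>> play_rows(steps=[[[0, 0, 0.001, 0, 0, 0, 0], [0, 0, 0.001, 0, 0, 0, 0], [0, 0, 0.001, 0, 0, 0, 0], [0, 0, 0.001, 0, 0, 0, 0], [0, 0, 0, 0, 0, 0, 0]]])

```text
time_s: 6.15
tool_pos: [0.4539, -0.1463, 0.0861]
tool_rot: [180.0, -0.2, 180.0]
force: [-7.1, -0.1, 10.6]
grip_width: 0.0003
grasp_force: 5.2
```

>>> play_rows(steps=[[[0.002, 0, 0.0, 0, 0, 0, 0], [0.0005, 0, 0.001, 0, 0, 0, 0], [0.0005, 0, 0.001, 0, 0, 0, 0], [0, 0, 0, 0, 0, 0, 0]]])

```text
time_s: 6.55
tool_pos: [0.4532, -0.1463, 0.0848]
tool_rot: [180.0, 0.1, 180.0]
force: [-1.6, -0.7, 8.4]
grip_width: 0.0002
grasp_force: 4.6
```

>>> play_rows(steps=[[[0.0005, 0, 0.001, 0, 0, 0, 0], [0.0005, 0, 0.001, 0, 0, 0, 0], [0.0005, 0, 0.001, 0, 0, 0, 0], [0.0005, 0, 0.001, 0, 0, 0, 0], [0.0005, 0, 0.001, 0, 0, 0, 0], [0, 0, 0, 0, 0, 0, 0]]])

```text
time_s: 7.15
tool_pos: [0.4515, -0.1465, 0.0803]
tool_rot: [-180.0, 0.2, 180.0]
force: [-1.5, -0.5, 10.4]
grip_width: 0.0007
grasp_force: 5.3
```

>>> play_rows(steps=[[[0.0005, 0, 0.001, 0, 0, 0, 0], [0.0005, 0, 0.001, 0, 0, 0, 0], [0, 0, 0.001, 0, 0, 0, 0], [0, 0, 0, 0, 0, 0, 0]]])

```text
time_s: 7.55
tool_pos: [0.4513, -0.147, 0.0792]
tool_rot: [180.0, 0.3, 180.0]
force: [-5.8, 0.5, 24.8]
grip_width: 0.0005
grasp_force: 12.4
```

```bash
python3 - <<'E'
from h import *
t=np.radians(188.6+np.arange(0,73.3,6.1));p=.063*np.c_[np.cos(t),np.sin(t)]
d=np.diff(p,axis=0);print(np.c_[-d[:,0],d[:,1]].round(4).tolist(), (p+[.514,-.137]).round(4)[::3].tolist())
E
```

```text
[[-0.0014, -0.0066], [-0.002, -0.0064], [-0.0027, -0.0061], [-0.0033, -0.0058], [-0.0039, -0.0054], [-0.0045, -0.005], [-0.005, -0.0045], [-0.0054, -0.0039], [-0.0058, -0.0033], [-0.0062, -0.0027], [-0.0064, -0.002], [-0.0066, -0.0013]] [[0.4517, -0.1464], [0.4578, -0.1655], [0.4696, -0.1817], [0.4859, -0.1934], [0.505, -0.1994]]
```

>>> play_rows(steps=[[[0, 0, -0.0015, 0, 0, 0, 0], [0, 0, 0, 0, 0, 0, 0]]])

```text
time_s: 7.75
tool_pos: [0.4514, -0.1468, 0.0798]
tool_rot: [-180.0, 0.3, 180.0]
force: [-2.1, -0.0, 16.1]
grip_width: 0.0004
grasp_force: 7.9
```

>>> play_rows(steps=[[[-0.0007, -0.0033, 0, 0, 0, 0, 0], [-0.0007, -0.0033, 0, 0, 0, 0, 0], [-0.001, -0.0032, 0, 0, 0, 0, 0], [-0.001, -0.0032, 0, 0, 0, 0, 0], [-0.0013, -0.0031, 0, 0, 0, 0, 0], [-0.0014, -0.003, 0, 0, 0, 0, 0], [-0.0016, -0.0029, 0, 0, 0, 0, 0], [-0.0017, -0.0029, 0, 0, 0, 0, 0], [0, 0, 0, 0, 0, 0, 0]]])

```text
time_s: 8.65
tool_pos: [0.4602, -0.1725, 0.0797]
tool_rot: [-179.9, 0.2, 179.9]
force: [-3.0, -0.3, 16.0]
grip_width: 0.0004
grasp_force: 8.2
```

```bash
python3 - <<'E'
from h import *
R={c:read_camera(c) for c in["top","wrist"]}
o=[]
for c,r in R.items():
    m,ce,st=blob(r,(0,140,60),(6,255,255),(300,195,370,250) if c=="top" else (250,150,390,240));print(c,ce,st,[w(r,ce,z).round(4)[:2].tolist() for z in(.083,.095)])
a=R["top"]["frame"][150:260,240:440,::-1];cv2.imwrite("pics/t2.png",cv2.resize(a,(0,0),fx=4,fy=4,interpolation=cv2.INTER_CUBIC))
E
```

```text
Traceback (most recent call last):
  File "h.py", line 11, in blob
    i=1+np.argmax(s[1:,4]);return (l==i),c[i],s[i]
        ~~~~~~~~~^^^^^^^^^
ValueError: attempt to get argmax of an empty sequence
```

```bash
python3 - <<'E'
from h import *
R={c:read_camera(c) for c in["wrist","scene"]}
r=R["wrist"]
m,ce,st=blob(r,(0,140,50),(6,255,255),(250,130,420,240));print(ce,st,[w(r,ce,z).round(4)[:2].tolist() for z in(.083,.095)])
a=R["scene"]["frame"][150:290,270:430,::-1];b=r["frame"][100:300,220:500,::-1]
a=cv2.resize(a,(457,400),interpolation=cv2.INTER_CUBIC);cv2.imwrite("pics/t2.png",np.hstack([a,cv2.resize(b,(343,400))]))
E
```

```text
[311.66904422 216.63861151] [ 260  199  100   41 2103] [[0.4411, -0.1749], [0.4375, -0.1746]]
```

View pics/t2.png

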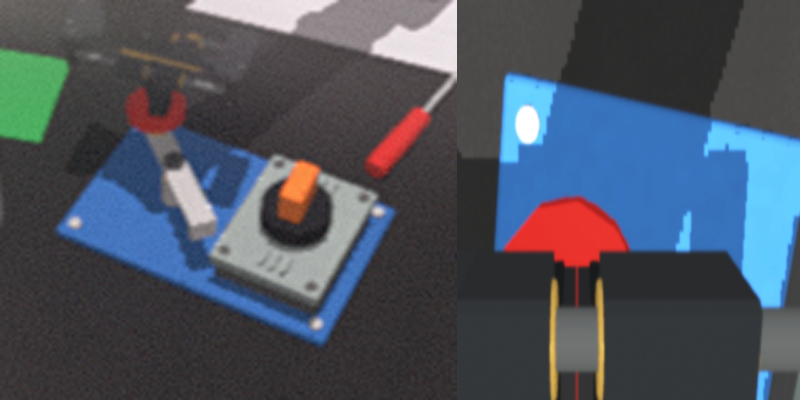

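The dish has followed the fingers, which sit in its middle (left panel, about (157,105)). The nose is raised and swinging towards the casing edge at about (205,225), so I continue the arc.

>>> play_rows(steps=[[[-0.0019, -0.0028, 0, 0, 0, 0, 0], [-0.002, -0.0026, 0, 0, 0, 0, 0], [-0.0022, -0.0025, 0, 0, 0, 0, 0], [-0.0023, -0.0025, 0, 0, 0, 0, 0], [-0.0025, -0.0023, 0, 0, 0, 0, 0], [-0.0025, -0.0022, 0, 0, 0, 0, 0], [0, 0, 0, 0, 0, 0, 0]]])

```text
time_s: 9.55
tool_pos: [0.4741, -0.1875, 0.0798]
tool_rot: [-179.9, 0.3, 180.0]
force: [-1.0, -1.6, 14.8]
grip_width: 0.0002
grasp_force: 7.4
```

>>> play_rows(steps=[[[-0.0027, -0.002, 0.0003, 0, 0, 0, 0], [-0.0027, -0.0019, 0, 0, 0, 0, 0], [-0.0029, -0.0017, 0, 0, 0, 0, 0], [-0.0029, -0.0016, 0, 0, 0, 0, 0], [-0.0031, -0.0014, 0, 0, 0, 0, 0], [-0.0031, -0.0013, 0, 0, 0, 0, 0], [0, 0, 0, 0, 0, 0, 0]]])

```text
time_s: 10.25
tool_pos: [0.4917, -0.1972, 0.0796]
tool_rot: [-179.9, 0.3, 180.0]
force: [-1.3, -0.8, 14.4]
grip_width: 0.0003
grasp_force: 7.3
```

>>> play_rows(steps=[[[-0.0032, -0.001, 0, 0, 0, 0, 0], [-0.0032, -0.001, 0, 0, 0, 0, 0], [-0.0033, -0.0007, 0, 0, 0, 0, 0], [-0.0033, -0.0006, 0, 0, 0, 0, 0], [0, 0, 0, 0, 0, 0, 0]]])

```text
time_s: 10.75
tool_pos: [0.5044, -0.2008, 0.0795]
tool_rot: [-179.9, 0.3, 180.0]
force: [-1.2, -1.0, 15.2]
grip_width: 0.0003
grasp_force: 7.0
```

```bash
python3 - <<'E'
from h import *
r=read_camera("scene")
a=r["frame"][150:290,270:430,::-1];cv2.imwrite("pics/t3.png",cv2.resize(a,(640,560),interpolation=cv2.INTER_CUBIC))
E
```

```text
(no output)
```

View pics/t3.png

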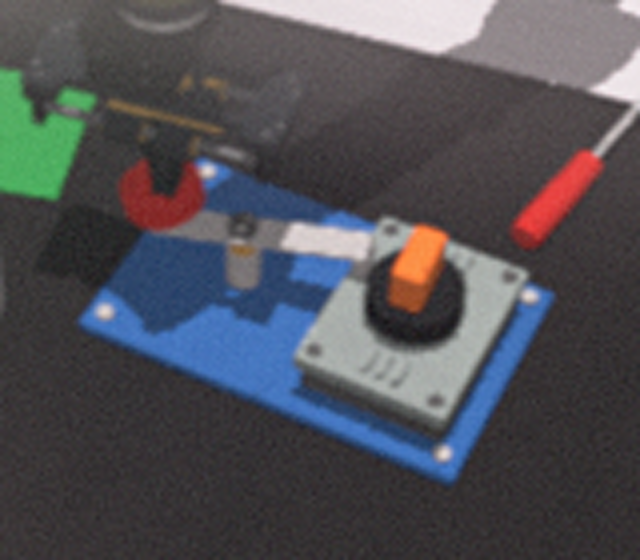

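The nose now overlaps the casing edge at (365,248), and the clip is perpendicular to that edge. I release it gently.

>>> play_rows(steps=[[[0, 0.0003, -0.001, 0, 0, 0, 0], [0, 0.0003, -0.001, 0, 0, 0, 0], [0, 0.0003, -0.001, 0, 0, 0, 0], [0, 0.0003, -0.001, 0, 0, 0, 0], [0, 0.0003, -0.001, 0, 0, 0, 0], [0, 0, -0.001, 0, 0, 0, 0], [0, 0, -0.002, 0, 0, 0, 0], [0, 0, -0.01, 0, 0, 0, 0], [0, 0, -0.03, 0, 0, 0, 0], [0, 0, -0.04, 0, 0, 0, 0.05], [0, 0, -0.04, 0, 0, 0, 0.06]]])

```text
time_s: 11.9
tool_pos: [0.5006, -0.197, 0.2058]
tool_rot: [180.0, -0.1, 180.0]
force: [0.8, 0.5, 0.5]
grip_width: 0.0096
grasp_force: 0.0
```

>>> play_rows(steps=[[[-0.0165, 0.0325, -0.005, 0, 0, 0, 0.06], [-0.0165, 0.0325, -0.005, 0, 0, 0, 0.06], [-0.0165, 0.0325, -0.005, 0, 0, 0, 0.06], [-0.0165, 0.0325, -0.005, 0, 0, 0, 0.06], [-0.0165, 0.0325, -0.005, 0, 0, 0, 0.06], [-0.0165, 0.0325, -0.005, 0, 0, 0, 0.06], [0, 0, 0, 0, 0, 0, 0.06], [0, 0, 0, 0, 0, 0, 0.06]]])

```text
time_s: 12.7
tool_pos: [0.6004, -0.0015, 0.2344]
tool_rot: [-180.0, -0.1, -179.9]
force: [0.5, -1.0, -0.4]
grip_width: 0.0592
grasp_force: 0.0
```

```bash
python3 - <<'E'
from h import *
r=read_camera("wrist");cv2.imwrite("pics/w2.png",r["frame"][...,::-1])
print(np.round(get_obs()["tool_pos"],4))
m,ce,st=blob(r,(7,130,90),(20,255,255),(220,60,420,240));print("or",ce,st,w(r,ce,.12).round(4),rect(r,m,.12))
for n in("flange","clip"):
    for x in silhouettes("wrist",n)[:1]: print(n,x["p"],x["extent"],rect(r,x["pixels"],.054))
E
```

```text
[ 0.6001 -0.0032  0.2345]
or [316.93796526 119.84516129] [ 300   87   36   67 2015] [ 0.5361 -0.0018  0.12  ] ([0.5368, -0.0019], [0.0249, 0.0503], 84.94)
flange 0.9 [250.6, 29.4, 390.2, 200.9] ([0.537, -0.0018], [0.1155, 0.1493], 81.56)
clip 0.66 [46.0, 56.9, 276.9, 129.7] ([0.5116, -0.1501], [0.0679, 0.2171], 0.11)
```

View pics/w2.png

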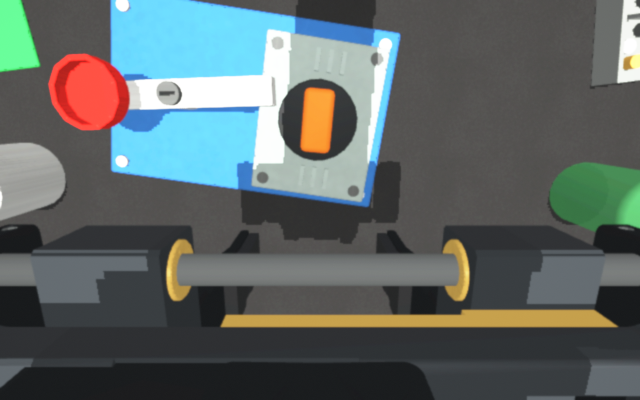

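The nose rests on the casing edge at (268,92), and the cap's bar is at (317,120). I check the clip angle numerically.

```bash
python3 - <<'E'
from h import *
r=read_camera("wrist")
print("screw",w(r,(168,93),.073).round(4),"nose tip",w(r,(270.5,91),.062).round(4),"rim c",[w(r,(90,92),z).round(4).tolist() for z in(.09,.093,.1)])
m,ce,st=blob(r,(105,150,60),(112,255,255),(60,0,420,230));h=cv2.convexHull(np.argwhere(m)[:,::-1].astype(np.int32))
print([ (p,w(r,p,.012).round(4)[:2].tolist()) for p in cv2.approxPolyDP(h,6,True)[:,0].tolist()])
E
```

```text
screw [ 0.5121 -0.1398  0.073 ] nose tip [ 0.5099 -0.0479  0.062 ] rim c [[0.5123, -0.1998, 0.09], [0.5125, -0.1979, 0.093], [0.513, -0.1934, 0.1]]
[([379, 29], [0.4454, 0.0601]), ([371, 44], [0.4597, 0.0523]), ([294, 32], [0.448, -0.028]), ([295, 17], [0.4338, -0.0267])]
```

>>> play_rows(steps=[[[0.032, 0.0005, 0, 0, 0, 0, 0.06], [0.0315, 0.0005, 0, 0, 0, 0.088, 0.06], [0, 0, 0.03, 0, 0, 0, 0.06], [0, 0, 0.04, 0, 0, 0, 0.06], [0, 0, 0.03, 0, 0, 0, 0.06], [0, 0, 0.02, 0, 0, 0, 0.06], [0, 0, 0.015, 0, 0, 0, 0.06], [0, 0, 0.008, 0, 0, 0, 0.06], [0, 0, 0, 0, 0, 0, 0.06]]])

```text
time_s: 13.8
tool_pos: [0.5369, -0.002, 0.0912]
tool_rot: [-180.0, -0.1, 174.9]
force: [0.4, 0.1, -0.2]
grip_width: 0.06
grasp_force: 0.0
```

>>> play_rows(steps=[[[0, 0, 0, 0, 0, 0, 0.035], [0, 0, 0, 0, 0, 0, 0.03], [0, 0, 0, 0, 0, 0, 0.022], [0, 0, 0, 0, 0, 0, 0.01], [0, 0, 0, 0, 0, 0, 0.01], [0, 0, 0, 0, 0, 0, 0.01], [0, 0, 0, 0, 0, 0, 0.01]]], force=20)

```text
time_s: 14.5
tool_pos: [0.5375, -0.0015, 0.092]
tool_rot: [180.0, 0.0, 174.9]
force: [-0.7, -0.2, 1.1]
grip_width: 0.0237
grasp_force: 20.0
```

Gripped at 24 mm. Now I lift straight up.

>>> play_rows(steps=[[[0, 0, -0.003, 0, 0, 0, 0.01], [0, 0, -0.005, 0, 0, 0, 0.01], [0, 0, -0.006, 0, 0, 0, 0.01], [0, 0, -0.008, 0, 0, 0, 0.01], [0, 0, -0.01, 0, 0, 0, 0.01], [0, 0, -0.02, 0, 0, 0, 0.01], [0, 0, -0.03, 0, 0, 0, 0.01], [0, 0, -0.03, 0, 0, 0, 0.01], [0, 0, 0, 0, 0, 0, 0.01]]])

```text
time_s: 15.4
tool_pos: [0.5404, -0.0017, 0.209]
tool_rot: [179.9, 0.5, 174.9]
force: [0.6, -0.4, -1.2]
grip_width: 0.0236
grasp_force: 20.0
```

>>> play_rows(steps=[[[0.0079, -0.0382, 0, 0, 0, 0, 0.01], [0.0079, -0.0382, 0, 0, 0, 0, 0.01], [0.0079, -0.0382, 0, 0, 0, 0, 0.01], [0.0079, -0.0382, 0, 0, 0, 0, 0.01], [0.0079, -0.0382, 0, 0, 0, 0, 0.01], [0.0079, -0.0382, 0, 0, 0, 0, 0.01], [0, 0, 0, 0, 0, 0, 0.01], [0, 0, 0, 0, 0, 0, 0.01], [0, 0, 0, 0, 0, 0, 0.01]]])

```text
time_s: 16.3
tool_pos: [0.4702, -0.2244, 0.2034]
tool_rot: [180.0, -0.0, 175.0]
force: [0.2, 1.0, -1.5]
grip_width: 0.0237
grasp_force: 20.0
```

```bash
python3 - <<'E'
from h import *
r=read_camera("wrist");o=get_obs();print(np.round(o["tool_pos"],4),np.round(o["tool_rot"],2),o["grip_width"])
m,ce,st=blob(r,(50,80,60),(80,255,255));print(st,ce,rect(r,m,.004),w(r,ce,.004))
cv2.imwrite("pics/w3.png",r["frame"][...,::-1])
E
```

```text
[ 0.4704 -0.2241  0.2035] [ 1.7996e+02 -2.0000e-02  1.7508e+02] 0.023777377570654245
[   91    73   155   147 15625] [170.285952 145.729152] ([0.4238, -0.3752], [0.1311, 0.1316], 6.8) [ 0.41987971 -0.37501402  0.004     ]
```

View pics/w3.png

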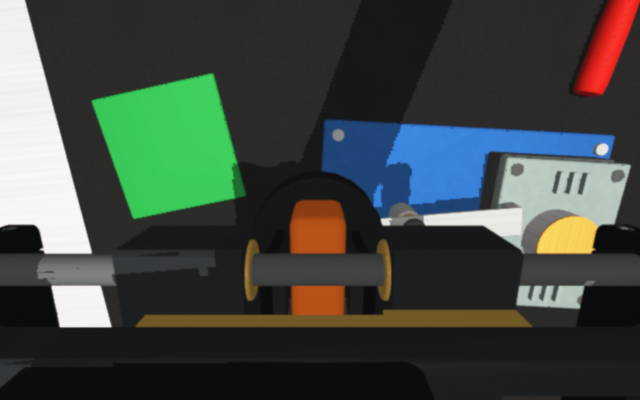

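The cap hangs straight at (318,240). The boss's brass top is bare and the nose is still on the flange at (515,215). The pad centre is at px (170,146). I move over it and lower.

>>> play_rows(steps=[[[0.0082, -0.0386, 0, 0, 0, 0, 0.01], [0.0082, -0.0386, 0, 0, 0, 0, 0.01], [0.0083, -0.0387, 0, 0, 0, 0, 0.01], [0.0083, -0.0387, 0, 0, 0, 0, 0.01], [0, 0, 0, 0, 0, 0, 0.01], [0, 0, 0.03, 0, 0, 0, 0.01], [0, 0, 0.04, 0, 0, 0, 0.01], [0, 0, 0.04, 0, 0, 0, 0.01], [0, 0, 0.03, 0, 0, 0, 0.01], [0, 0, 0.015, 0, 0, 0, 0.01], [0, 0, 0, 0, 0, 0, 0.01], [0, 0, 0, 0, 0, 0, 0.01]]])

```text
time_s: 17.55
tool_pos: [0.4245, -0.3769, 0.0498]
tool_rot: [-180.0, 0.1, 175.0]
force: [0.5, -0.5, -1.3]
grip_width: 0.0238
grasp_force: 20.0
```

>>> play_rows(steps=[[[0, 0.0015, 0.005, 0, 0, 0, 0.01], [0, 0, 0.004, 0, 0, 0, 0.01], [0, 0, 0.002, 0, 0, 0, 0.01], [0, 0, 0.001, 0, 0, 0, 0.01], [0, 0, 0.001, 0, 0, 0, 0.01], [0, 0, 0, 0, 0, 0, 0.01]]])

```text
time_s: 18.15
tool_pos: [0.4237, -0.3754, 0.036]
tool_rot: [180.0, 0.0, 174.9]
force: [-0.9, 0.5, 0.9]
grip_width: 0.024
grasp_force: 20.0
```

>>> play_rows(steps=[[[0, 0, 0.0005, 0, 0, 0, 0.01], [0, 0, 0.0005, 0, 0, 0, 0.01], [0, 0, 0, 0, 0, 0, 0.01]]])

```text
time_s: 18.45
tool_pos: [0.4238, -0.3754, 0.036]
tool_rot: [180.0, 0.0, 174.9]
force: [-2.7, 2.9, 9.6]
grip_width: 0.0237
grasp_force: 20.0
```

Seated. I back off the preload, open and rise, keeping clear of the bar.

>>> play_rows(steps=[[[0, 0, -0.001, 0, 0, 0, 0.01], [0, 0, 0, 0, 0, 0, 0.03], [0, 0, 0, 0, 0, 0, 0.05], [0, 0, 0, 0, 0, 0, 0.05], [0, 0, 0, 0, 0, 0, 0.05], [0, 0, -0.01, 0, 0, 0, 0.05], [0, 0, -0.02, 0, 0, 0, 0.05], [0, 0, -0.03, 0, 0, 0, 0.05], [0, 0, -0.04, 0, 0, 0, 0.05], [0, 0, -0.04, 0, 0, 0, 0], [0, 0, -0.02, 0, 0, 0, 0]]])

```text
time_s: 19.55
tool_pos: [0.4244, -0.3768, 0.2]
tool_rot: [-179.9, 0.3, 174.9]
force: [0.3, -0.2, -0.3]
grip_width: 0.0404
grasp_force: 0.0
```

>>> play_rows(steps=[[[-0.0223, 0.0314, 0, 0, 0, 0, 0], [-0.0223, 0.0314, 0, 0, 0, 0, 0], [-0.0223, 0.0314, 0, 0, 0, 0, 0], [-0.0223, 0.0314, 0, 0, 0, 0, 0], [-0.0223, 0.0314, 0, 0, 0, 0, 0], [-0.0223, 0.0314, 0, 0, 0, 0, 0], [0, 0, 0, 0, 0, -0.088, 0], [0, 0, 0, 0, 0, 0, 0], [0, 0, 0, 0, 0, 0, 0]]])

```text
time_s: 20.45
tool_pos: [0.5729, -0.2006, 0.1963]
tool_rot: [-180.0, 0.0, 179.8]
force: [-0.0, -0.8, 0.1]
grip_width: 0.0002
grasp_force: 0.0
```

```bash
python3 - <<'E'
from h import *
r=read_camera("wrist");o=get_obs();print(np.round(o["tool_pos"],4),np.round(o["tool_rot"],2),o["grip_width"])
m,ce,st=blob(r,(0,140,50),(6,255,255),(200,40,440,225))
print(st,[w(r,ce,z).round(4).tolist() for z in(.085,.09,.095)])
for x in silhouettes("wrist","cap_mid")[:2]: print(x["p"],x["extent"])
for x in silhouettes("wrist","flange")[:1]: print(x["p"],x["extent"],rect(r,x["pixels"],.054))
cv2.imwrite("pics/w4.png",r["frame"][...,::-1])
E
```

```text
[ 0.5728 -0.2009  0.1963] [-1.7997e+02  2.0000e-02  1.7976e+02] 5.347337640084095e-05
[ 278   87   81   79 5049] [[0.5135, -0.1995, 0.085], [0.5134, -0.1995, 0.09], [0.5133, -0.1995, 0.095]]
0.71 [80.7, 3.6, 171.0, 66.4]
0.6 [455.2, 54.5, 630.8, 236.3] ([0.5363, -0.0054], [0.1206, 0.1496], 81.24)
```

View pics/w4.png

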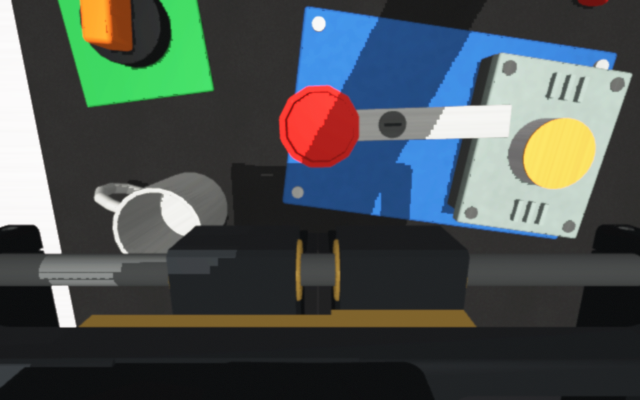

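The cap stands on the pad at about (125,30), and the dish is at (319,126). The casing and mug are undisturbed. I go back to the dish.

>>> play_rows(steps=[[[0.03, 0.0005, 0, 0, 0, 0, 0], [0.03, 0.0005, 0, 0, 0, 0, 0], [0, 0, 0.02, 0, 0, 0, 0], [0, 0, 0.04, 0, 0, 0, 0], [0, 0, 0.03, 0, 0, 0, 0], [0, 0, 0.013, 0, 0, 0, 0], [0, 0, 0.004, 0, 0, 0, 0], [0, 0, 0.002, 0, 0, 0, 0], [0, 0, 0, 0, 0, 0, 0]]])

```text
time_s: 21.5
tool_pos: [0.5144, -0.1989, 0.0879]
tool_rot: [-180.0, 0.1, 180.0]
force: [0.4, 0.2, 0.3]
grip_width: 0.0003
grasp_force: 0.0
```

>>> play_rows(steps=[[[0, -0.0005, 0.002, 0, 0, 0, 0], [0, 0, 0.002, 0, 0, 0, 0], [0, -0.0003, 0.001, 0, 0, 0, 0], [0, -0.0004, 0.001, 0, 0, 0, 0], [0, -0.0004, 0.001, 0, 0, 0, 0], [0, -0.0004, 0.001, 0, 0, 0, 0], [0, -0.0004, 0.001, 0, 0, 0, 0], [0, 0, 0, 0, 0, 0, 0]]])

```text
time_s: 22.3
tool_pos: [0.5151, -0.2007, 0.0798]
tool_rot: [179.9, 0.2, 180.0]
force: [-1.9, 2.0, 10.2]
grip_width: 0.0005
grasp_force: 5.0
```

>>> play_rows(steps=[[[0, -0.0005, 0.001, 0, 0, 0, 0], [0, 0, 0.0006, 0, 0, 0, 0], [0, 0, 0, 0, 0, 0, 0]]])

```text
time_s: 22.6
tool_pos: [0.516, -0.2009, 0.0792]
tool_rot: [179.9, 0.3, -180.0]
force: [-1.6, 3.3, 16.4]
grip_width: 0.0003
grasp_force: 7.6
```

```bash
python3 - <<'E'
import numpy as np
t=np.radians(273-np.arange(0,84.1,6));p=.063*np.c_[np.cos(t),np.sin(t)];d=np.diff(p,axis=0)/2
print(np.c_[-d[:,0],d[:,1]].round(4).tolist(),(p+[.513,-.138]).round(4)[[5,10,14]].tolist())
E
```

```text
[[0.0033, 0.0], [0.0033, 0.0003], [0.0032, 0.0007], [0.0031, 0.001], [0.003, 0.0013], [0.0029, 0.0016], [0.0027, 0.0019], [0.0025, 0.0022], [0.0022, 0.0025], [0.0019, 0.0027], [0.0016, 0.0029], [0.0013, 0.003], [0.001, 0.0031], [0.0007, 0.0032]] [[0.4844, -0.1941], [0.4602, -0.1723], [0.4508, -0.1479]]
```

>>> play_rows(steps=[[[0, 0, 0.0005, 0, 0, 0, 0], [0.0033, 0, 0, 0, 0, 0, 0], [0.0033, 0, 0, 0, 0, 0, 0], [0.0033, 0.0003, 0, 0, 0, 0, 0], [0.0033, 0.0003, 0, 0, 0, 0, 0], [0.0032, 0.0007, 0, 0, 0, 0, 0], [0.0032, 0.0007, 0, 0, 0, 0, 0], [0.0031, 0.001, 0, 0, 0, 0, 0], [0.0031, 0.001, 0, 0, 0, 0, 0], [0, 0, 0, 0, 0, 0, 0]]])

```text
time_s: 23.6
tool_pos: [0.4914, -0.1991, 0.0793]
tool_rot: [-179.9, 0.5, 179.9]
force: [0.7, -1.5, 15.0]
grip_width: 0.0006
grasp_force: 7.0
```

>>> play_rows(steps=[[[0.003, 0.0015, 0.0002, 0, 0, 0, 0], [0.003, 0.0015, 0, 0, 0, 0, 0], [0.0029, 0.0018, 0, 0, 0, 0, 0], [0.0029, 0.0018, 0, 0, 0, 0, 0], [0.0027, 0.002, 0, 0, 0, 0, 0], [0.0027, 0.002, 0, 0, 0, 0, 0], [0.0025, 0.0023, 0, 0, 0, 0, 0], [0.0025, 0.0023, 0, 0, 0, 0, 0], [0.0022, 0.0025, 0, 0, 0, 0, 0], [0.0022, 0.0025, 0, 0, 0, 0, 0], [0, 0, 0, 0, 0, 0, 0]]])

```text
time_s: 24.7
tool_pos: [0.4634, -0.1808, 0.0791]
tool_rot: [-179.8, 0.3, 179.9]
force: [-4.2, -5.4, 18.4]
grip_width: 0.0006
grasp_force: 9.9
```

>>> play_rows(steps=[[[0.0019, 0.0027, 0, 0, 0, 0, 0], [0.0019, 0.0027, 0, 0, 0, 0, 0], [0.0016, 0.0029, 0, 0, 0, 0, 0], [0.0016, 0.0029, 0, 0, 0, 0, 0], [0.0013, 0.003, 0, 0, 0, 0, 0], [0.0013, 0.003, 0, 0, 0, 0, 0], [0.001, 0.0031, 0, 0, 0, 0, 0], [0.0009, 0.0031, 0, 0, 0, 0, 0], [0.0006, 0.0032, 0, 0, 0, 0, 0], [0.0004, 0.0032, 0, 0, 0, 0, 0], [0.0001, 0.0032, 0, 0, 0, 0, 0], [0, 0, 0, 0, 0, 0, 0]]])

```text
time_s: 25.9
tool_pos: [0.449, -0.1468, 0.0787]
tool_rot: [-179.9, 0.1, 179.9]
force: [-10.7, -3.0, 26.5]
grip_width: 0.0005
grasp_force: 13.8
```

>>> play_rows(steps=[[[0, 0, -0.0025, 0, 0, 0, 0], [-0.0004, 0, -0.0015, 0, 0, 0, 0], [-0.0006, 0, -0.0015, 0, 0, 0, 0], [-0.0006, 0, -0.0015, 0, 0, 0, 0], [-0.0006, 0, -0.0015, 0, 0, 0, 0], [-0.0006, 0, -0.0015, 0, 0, 0, 0], [0, 0, -0.002, 0, 0, 0, 0], [0, 0, -0.003, 0, 0, 0, 0], [0, 0, -0.01, 0, 0, 0, 0], [0, 0, -0.03, 0, 0, 0, 0], [0, 0, -0.04, 0, 0, 0, 0], [0, 0, -0.04, 0, 0, 0, 0]]])

```text
time_s: 27.1
tool_pos: [0.4506, -0.144, 0.212]
tool_rot: [180.0, -0.0, 180.0]
force: [0.6, 0.4, -0.1]
grip_width: 0.0004
grasp_force: 0.0
```

>>> play_rows(steps=[[[0.005, 0.04, -0.02, 0, 0, 0, 0], [0.005, 0.04, 0, 0, 0, 0, 0], [0, 0.045, 0, 0, 0, 0, 0], [0, 0.045, 0, 0, 0, 0, 0], [0, 0.045, 0, 0, 0, 0, 0], [0, 0.045, 0, 0, 0, 0, 0], [0, 0.045, 0, 0, 0, 0, 0], [0, 0.045, 0, 0, 0, 0, 0], [0, 0.045, 0, 0, 0, 0, 0], [0, 0.03, 0, 0, 0, 0, 0], [0, 0, 0, 0, 0, 0, 0]]])

```text
time_s: 28.2
tool_pos: [0.4395, 0.2861, 0.2303]
tool_rot: [180.0, -0.0, -179.6]
force: [0.3, -0.2, -0.2]
grip_width: 0.0008
grasp_force: 0.0
```

```bash
python3 - <<'E'
from h import *
print(np.round(get_obs()["force"],1))
t=read_camera("top");s=read_camera("scene")
m,ce,st=blob(t,(0,140,90),(6,255,255),(312,195,360,245));print("dish",ce,w(t,ce,.095).round(4))
m,ce,st=blob(t,(7,130,90),(20,255,255),(365,205,430,260));print("or",w(t,ce,.064).round(4))
m,ce,st=blob(t,(50,80,60),(80,255,255),(365,205,420,260));print("pad",rect(t,m,.004))
for x in silhouettes("top","flange")[:1]: print(x["p"],rect(t,x["pixels"],.054))
a=cv2.resize(t["frame"][145:275,150:430,::-1],(790,367));b=cv2.resize(s["frame"][150:320,140:540,::-1],(520,221));c=np.zeros((588,790,3),np.uint8);c[:367]=a;c[367:,:520]=b
cv2.imwrite("pics/end.png",c)
E
```

```text
[ 0.3 -0.2 -0.2]
dish [322.68510638 224.36595745] [ 0.4555 -0.1343  0.095 ]
or [ 0.4228 -0.3727  0.064 ]
pad ([0.4233, -0.3757], [0.1331, 0.1327], 7.01)
0.77 ([0.5348, -0.0025], [0.1204, 0.1513], 80.18)
```

View pics/end.png

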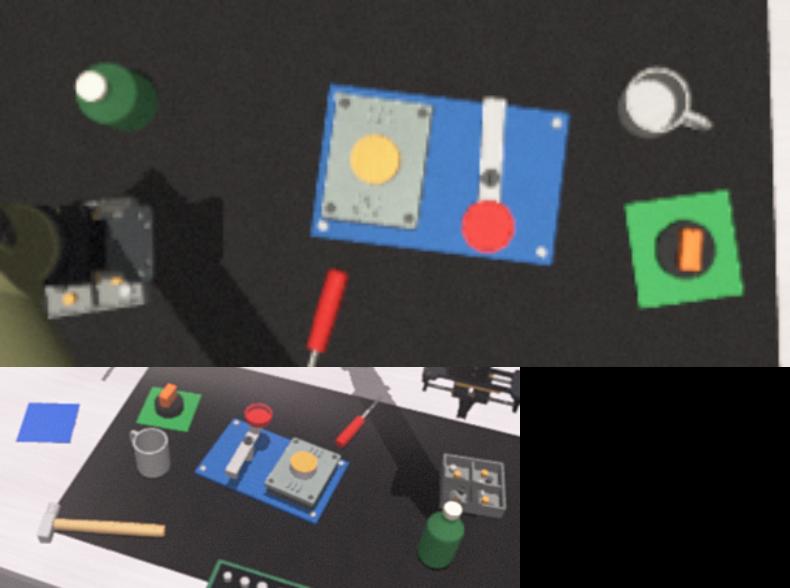

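The final view shows the clip clear of the casing (dish at (488,227)), the casing in place, and the cap upright mid-pad at (687,248). The bottle and mug are where they were.

```bash
python3 -c "
from cell import *
print(sign_off())"
```

```text
the job is handed in; nothing more can be done
None
```

The job is handed in after about 28 s of the 72 s: the casing was clipped, the cap stands open side down within about 3 mm of the green pad's middle, and the clip is clear again at about 0.1 rad (it started near 0.3). The highest dish press I read was 26.5 N, over the suggested 20 N but under the 35 N misuse limit.

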